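Put the finished ring away in the sprung ring case

TASK

Press the thumb button of the ring case so that its sprung lid pops open, set the finished ring from the round soldering board down over the post inside (do not drop it), then snap the lid shut fully home, so that the latch catches and the lid stays shut flat by itself. Be gentle with the latch and the lid (push no harder than it takes), and leave the other things where they are.

Things in the scene. Friction and masses are not known exactly. Their poses are not given: they have to be found in the camera images.
- case: Ring case screwed to the bench: black box 90 x 110 x 34 mm (x, y, z) with 5 mm walls and a rubber seal on the rim, aluminium lid, steel latch with round button in front. Origin: centre of the underside, on the bench. x points from the front (latch side) to the hinge side, z up. Place and yaw vary; the front looks roughly at the robot. Flat feet reach to x = -112 mm, 6 mm high.
- lid (a joint): Lid angle (rad): 0.01 shut and latched, near 0 resting on the rubber seal, 1.75 fully open. Flat plate 93 (from the hinge) x 110 x 8 mm, hinged about the case's y axis. A spring opens it: 2.5 N at the front edge when shut, 1 N when open. Not latched, it springs open; pressed too little, it hangs half caught at 0.04. Fingers or arm must never push on it with more than 22 N.
- case_hinge (a point): Point on the lid's hinge axis at mid-width: 45 mm behind the case's centre, 34 mm above the bench, at the lid plate's underside. Axes as the case. The open lid leans back 10 degrees past upright from here, its top edge about 126 mm above the bench.
- lid_front (a point): Point on the lid's outer (top) face at mid-width, 80 mm from the hinge: where to press it shut; 42 mm above the bench when shut. Swing the lid over from behind, then press straight down: from 0.12 rad its catch bar rides down the sloped latch hook, up to 12 N here; at 0.07 rad it slips under the hook and the force falls; press on until the rubber seal pushes back (about 7 N per mm), then let go.
- case_latch (a point): On the axis of the thumb button, a dark steel disc 21 mm across on the latch arm, 92 mm in front of the case's centre, 24 mm above the bench: height of the button's flat top when screwed right in. It is screwed out 0 to 5 mm above this, differently each time, shown by no reading: feel for it. Press its middle or outer half. The point is fixed to the case, does not move with the button.
- latch: Steel rocker latch. Origin on its pivot (case x -52 mm, 22 mm up). Its hook, 26 mm wide, stands 52 mm above the bench at case x -64 to -51 mm and leans 5 mm towards the button when that is pressed. The button yields against a spring: 1.5 N at first, lid released after 6 to 7 mm at 3 to 5 N, hard stop at 9 mm; it returns when let go. Fingers or arm must never push on it with more than 16 N.
- case_post (a point): Foot of the ring post, at the centre of the case's inner floor (80 x 100 mm, 6 mm above the bench). The post is round, 12 mm thick, 12 mm tall, tapered at its top. The ring belongs over it, lying on the floor.
- ring: The finished ring: plain brass-coloured band lying flat, outside 25.6 mm, inside 20 mm, 10 mm high, 15 g. Origin: centre of its underside, z along its axis. It starts on the soldering board beside a solid brass disc (body blank) that is not wanted. Do not let it fall from more than about 15 mm.
- board: Round grey soldering board, 152 mm across, 25 mm high, fixed; the ring and the blank lie on it. Origin: centre of its underside. It stands to the left or the right of the case.
- blank: Bystander: solid brass disc without a hole, 24 mm across, 8 mm high, on the board, at least 50 mm from the ring, centre to centre. Origin: centre of its underside. Leave it.
- tweezers: Bystander: steel tweezers 140 mm long, 6 mm high, flat on the bench between case and board. Leave it.
- pot: Bystander: white bowl, 70 mm across, 50 mm high. Leave it.
- hammer: Bystander: hammer 240 mm long, at the robot's right. Leave it.
- fluxjar: Bystander: amber jar 48 mm across, 60 mm high, far side. Leave it.
- pliers: Bystander: pliers 130 mm long, at the robot's left. Leave it.

How it is judged (in metres and radians):
On the way, in this order (a step that is already met when the one before it is completed fails the run):
1. the lid has popped open (value of joint lid above 1.4 rad), for 0.2 s.
2. the ring lies over the post, released, with the lid open (horizontal distance between ring and case_post below 0.006 m and z of ring in the frame of case_post below 0.003 m and angle between ring's own z axis and vertical below 0.15 rad and value of joint lid above 1.2 rad and contact force between the fingers and ring below 0.05 N), for 0.2 s.
At the end, for the whole second after the job is handed in: The lid is shut and held by the latch (lid angle below 0.03 rad), and the ring lies at rest over the post in the case (centre within 6 mm of the post's axis, underside within 3 mm of the floor) (value of joint lid below 0.03 rad and horizontal distance between ring and case_post below 0.006 m and z of ring in the frame of case_post below 0.003 m and linear speed of ring below 0.02 m/s); the robot touches nothing.
It fails at once if the latch is pushed with more than 16 N (contact force between any of the fingers, the arm and latch above 16 N).
It fails at once if the lid is pushed with more than 22 N (contact force between any of the fingers, the arm and lid above 22 N).
It fails at once if the ring is dropped (falls freely faster than 0.6 m/s) (linear speed of ring above 0.6 m/s and contact force between anything else and ring below 0.01 N).
It fails at once if another thing on the bench is moved by more than 30 mm (distance of any of blank, tweezers, pot, hammer, fluxjar, pliers from where it was at the start of the episode above 0.03 m).
It also fails if it takes over 72 s, if anything falls off the work surface, if the arm or the gripper's body presses on something with over 40 N, if the wrist force passes 120 N, or if a joint passes its speed limit or range.

ROBOT

A 7-joint arm with a two-finger parallel gripper is mounted at the origin on the work surface. World frame = base frame: x ahead of the robot, y to its left, z up, the work surface at z = 0. Lengths are in m, angles in degrees, forces in N, time in s.
With the tool pointing down it reaches from about 0.425 to 0.95 m from the base axis. Payload 4.7 kg.
Tool frame: the origin (TCP) lies on the mounting face of the last link; the fingertips stand 173 mm ahead of it and the grasp point (between the pads) lies 155 mm ahead of it (grip_point_offset is the distance from the TCP to the grasp point, in m); x points along the fingers, z is the direction in which the jaws open and shut, and the axes are right-handed (so a half turn about x gives the same grasp; the last joint's range is limited). The gripper opens to 85 mm and grips with 20 to 120 N. Pads are 22 mm wide; open, the fingers measure 114 mm over their backs; the gripper's body (76 mm by 85 mm) begins 54 mm behind the grasp point. The pads swing forward as they close: fully open they stand 13 mm farther back than shut.
Start: joints at [-76.484, 26.849, -2.785, 87.806, 1.381, 65.374, -4.715], TCP at [0.177, 0.651, 0.405] pointing down, gripper open.
Joint ranges: [-148.3, 148.3], [-19.14, 114.17], [-79.39, 73.82], [5.75, 140.21], [-59.74, 239.74], [12.07, 113.84], [-152.46, 152.46]. Speed limits (degrees/s): [147.25, 147.25, 180, 180, 180, 180, 180].

INTERFACE

Orientations are given as [roll, pitch, yaw] about the fixed x, y, z axes, in that order (R = Rz(yaw) Ry(pitch) Rx(roll)).
In Python, from bench import * gives the robot as it stands.
- The arm moves only by the shell command python3 -m inch 'ROWS'. ROWS is JSON, a list of rows, each a list of 3 entries, a list of its own where there are three numbers: the turn, a rotation vector about the tool's x, y, z in rad, then the shift along the tool's x, y, z in m, then the closure, from 0 (fully open) to 1 (shut). In form: [[[rx, ry, rz], [tx, ty, tz], hand], ...]. A call has 1 to 12 rows; each row is the pose to reach, as a shift and turn from the pose commanded when the call began, along the tool's axes at that moment; what a row does not reach only later rows make up. A row lasts 1/8 s, in which the tool goes at most 62.5 mm and 10.7 degrees, less where a joint would pass 70% of its speed; a pose out of reach is approached as far as the arm can. A call with a gripper value outside its range is refused whole. The fingers move at their own pace and stop on an object; the grip force is fixed at half the most. Time passes only in rows, so rows that repeat a pose let the fingers close. It gives the time, the measured TCP pose, the force and the opening at its end, in the units of the state.
- read_state(): the state, without advancing time (a new reading comes with each control period).
- get_image(name): name is "scene" or "top" or "wrist"; returns the picture (400x640x3 uint8, red, green, blue); there is no depth.
- camera_model(name): a dict with "fx", "fy", "cx", "cy" (pixels), "distortion" ([k1, k2, p1, p2, k3] as OpenCV has them; the pictures are not rectified), "eye" and "rotation" of the camera in the world. Camera axes: x right, y down, z forward; pixel columns grow to the right and rows downward; lengths in m; the calibration is good to about 2 mm. A picture is of the moment at which its call begins: read the wrist's pose just before it. camera_model takes no time and is no camera call; for the wrist camera it gives the pose at the moment of the call.
- sign_off(): hands the job in, once; it reports no verdict.
The state is a dict: "t": time; "joints": joint angles; "qd": joint speeds; "joint_torque": joint torques, N m; "ee_pos": TCP position; "ee_rot": TCP orientation; "force": force on the tool from outside, world axes, zero at the start; "wrist_torque": the same for the moment, N m; "opening": finger opening in m.
Only numpy, scipy, OpenCV 4.12 (cv2) and the standard library are available. Lean on these libraries where they do the work, as an engineer would, in place of code of your own. Each camera call takes 0.05 s, during which the arm holds its last target. There are 200 camera calls.

## Working session

There is one attempt and no reset: what is moved stays moved. The work goes in short steps, Python scripts to look and compute and a shell command to move; the robot and the scene stay as the last step left them, time stands still between calls to the robot, and variables do not carry over. Pictures are saved under pics/ and viewed, about 8 in all and at most 12, crops included, and the job is handed in when it is done.

```bash
mkdir -p pics; ls; python3 - <<'E'
from bench import *
import cv2
s=read_state();print(s)
for n in("top","scene"):
    cv2.imwrite(f"pics/{n}0.png",get_image(n)[:,:,::-1]);print(n,camera_model(n))
E
```

```text
pics
{'t': 0.0, 'joints': array([-76.48372808,  26.89826691,  -2.78467564,  87.87454032,
         1.38035531,  65.37377837,  -4.71442494]), 'qd': array([ 0.03254401, -0.03865155,  0.02009677,  0.05353341, -0.08525923,
       -0.03785278, -0.06345701]), 'joint_torque': array([-4.54303313e-05, -5.10301709e+01, -4.59967658e-02, -2.37721950e+01,
        1.08069493e-02,  7.35691778e-03, -7.87323273e-06]), 'ee_pos': array([0.17657015, 0.65124449, 0.40364375]), 'ee_rot': array([-178.20911299,   89.88694996, -103.37824435]), 'force': array([-0.0977558 ,  0.01329782, -0.52502809]), 'wrist_torque': array([-0.03798105,  0.00830192, -0.01865373]), 'opening': 0.0853073154167358}
top {'fx': 458.59736394162144, 'fy': 458.59736394162144, 'cx': 326.27907371852547, 'cy': 202.2888923830142, 'distortion': array([-0.07492729,  0.        ,  0.        ,  0.        ,  0.        ]), 'eye': array([0.42462307, 0.00262203, 1.24415884]), 'rotation': array([-173.23706203,   -0.9048092 ,  -91.32662387])}
scene {'fx': 377.53121492225284, 'fy': 377.53121492225284, 'cx': 314.2710174463949, 'cy': 203.21742440327176, 'distortion': array([-0.07689508,  0.        ,  0.        ,  0.        ,  0.        ]), 'eye': array([1.1477088 , 0.37217844, 0.70057646]), 'rotation': array([-132.39429   ,    0.23195766,  123.00696649])}
```

View pics/top0.png

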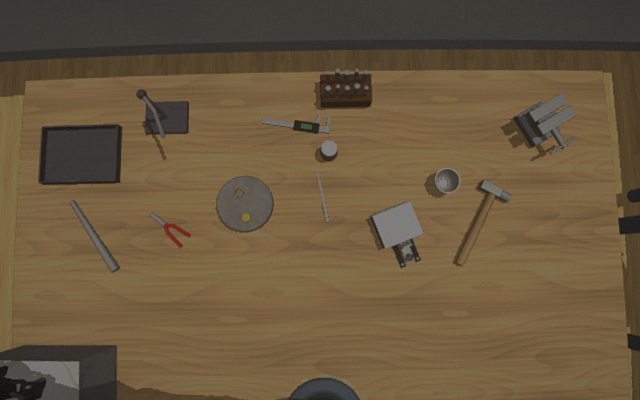

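The top view shows the case at about (400,230) with its button at (407,257), the board at (245,204), the ring probably at (239,193) and the blank at (246,217). I'll zoom in on both.

```bash
cat > h.py <<'E'
from bench import *
import cv2, numpy as np
from scipy.spatial.transform import Rotation as R
def cam(n):
    m=camera_model(n); K=np.array([[m['fx'],0,m['cx']],[0,m['fy'],m['cy']],[0,0,1]])
    return K,np.array(m['distortion']),np.array(m['eye']),R.from_euler('xyz',m['rotation'],degrees=True).as_matrix()
def world(n,px,z,c=None):
    K,d,e,r=c or cam(n)
    p=cv2.undistortPoints(np.array(px,float).reshape(-1,1,2),K,d).reshape(-1,2)
    v=np.c_[p,np.ones(len(p))]@r.T
    return e+v*((z-e[2])/v[:,2])[:,None]
def pix(n,P,c=None):
    K,d,e,r=c or cam(n)
    return cv2.projectPoints((np.array(P,float).reshape(-1,3)-e)@r,np.zeros(3),np.zeros(3),K,d)[0].reshape(-1,2)
def step(target,rpy=None):
    """shift and rotvec in tool axes from the present pose"""
    s=read_state(); r=R.from_euler('xyz',s['ee_rot'],degrees=True)
    t=r.inv().apply(np.array(target)-s['ee_pos'])
    w=(r.inv()*R.from_euler('xyz',rpy,degrees=True)).as_rotvec() if rpy is not None else np.zeros(3)
    return w.round(4),t.round(4)
E
python3 - <<'E'
from h import *
i=cv2.imread('pics/top0.png')
a=cv2.resize(i[195:275,360:430],None,fx=6,fy=6,interpolation=cv2.INTER_CUBIC)
b=cv2.resize(i[170:238,210:280],None,fx=5,fy=5,interpolation=cv2.INTER_CUBIC)
o=np.zeros((480,770,3),np.uint8);o[:,:420]=a;o[:340,420:]=b
cv2.imwrite('pics/z.png',o)
print(world('top',[(407,257)],.027),world('top',[(239,193)],.035),world('top',[(246,217)],.033),world('top',[(245,204)],.025))
print(R.from_euler('xyz',read_state()['ee_rot'],degrees=True).as_matrix().round(3))
E
```

```text
[[ 0.41787058 -0.23060329  0.027     ]] [[0.59737923 0.2118722  0.035     ]] [[0.53308449 0.19369655 0.033     ]] [[0.56875189 0.19753306 0.025     ]]
[[-0.    -0.965  0.262]
 [-0.002  0.262  0.965]
 [-1.    -0.    -0.002]]
```

View pics/z.png

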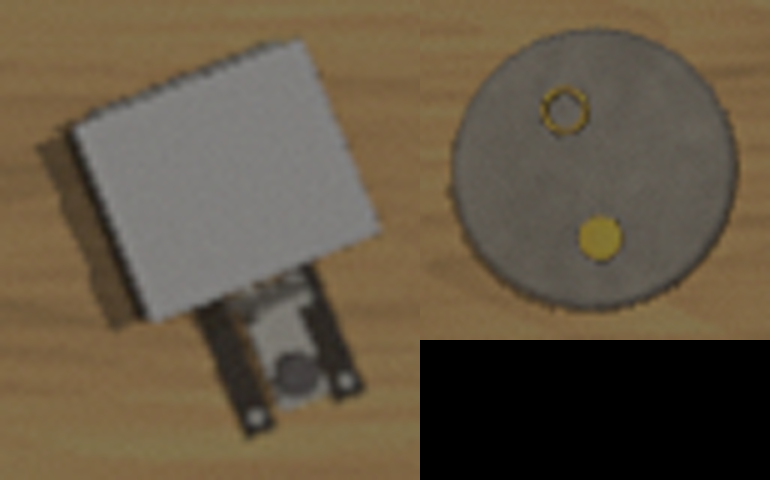

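Left of the zoom: the lid corners are at (75,128), (298,38), (380,230), (148,320) and the button is at (295,373). Right: the ring is at (565,111) and the blank at (600,239). I'll fit the case pose from these.

```bash
cat > fit.py <<'E'
from h import *
from scipy.optimize import least_squares
u=np.array([(75,128),(298,38),(380,230),(148,320),(295,373)],float)
px=(u+.5)/6-.5+[360,195]
M=np.array([(45,55,42),(45,-55,42),(-48,-55,42),(-48,55,42),(-92,0,26.5)])/1000
T=lambda p,M:np.c_[M@0+0]
def tf(p,M): return R.from_euler('z',p[2]).apply(M)+[p[0],p[1],0]
c=cam('top')
r=least_squares(lambda p:(pix('top',tf(p,M),c)-px).ravel(),[.5,-.2,0])
print(r.x,np.degrees(r.x[2]),r.fun.round(2))
p=r.x
for n,q in dict(button=(-.092,0,.024),hinge=(.045,0,.034),front=(-.035,0,.042),post=(0,0,.006)).items(): print(n,tf(p,np.array([q])).round(4))
z=(np.array([(145,111),(180,239),(175,170)])+.5)/5-.5+[210,170]
for a,h in zip(z,(.035,.033,.025)): print(world('top',[a],h,c).round(4))
E
python3 fit.py
```

```text
[ 0.50549474 -0.2046404   0.34601696] 19.825311396791612 [-0.76 -0.44  0.39 -0.3   0.02  0.37  0.2   0.56  0.16 -0.21]
button [[ 0.4189 -0.2358  0.024 ]]
hinge [[ 0.5478 -0.1894  0.034 ]]
front [[ 0.4726 -0.2165  0.042 ]]
post [[ 0.5055 -0.2046  0.006 ]]
[[0.6006 0.2129 0.035 ]]
[[0.532  0.1948 0.033 ]]
[[0.5699 0.1986 0.025 ]]
```

```bash
cat >> h.py <<'E'
def down(zdeg):
    a=np.radians(zdeg); x=np.array([0,0,-1.]); z=np.array([np.cos(a),np.sin(a),0])
    return R.from_matrix(np.c_[x,np.cross(z,x),z]).as_euler('xyz',degrees=True)
E
python3 -W ignore - <<'E'
from h import *
print(step([.56,.2,.37],down(-70.2)))
print(step([.5,.35,.40],down(-70.2)))
E
```

```text
(array([ 2.5313e+00, -7.0000e-04,  2.3000e-03]), array([ 0.0344, -0.4882, -0.3352]))
(array([ 2.5313e+00, -7.0000e-04,  2.3000e-03]), array([ 0.0041, -0.391 , -0.2061]))
```

```bash
python3 -m inch '[[[0.18,0,0],[0.002,-0.04,-0.028],0],[[0.36,0,0],[0.005,-0.08,-0.055],0],[[0.54,0,0],[0.01,-0.125,-0.085],0],[[0.72,0,0],[0.012,-0.165,-0.113],0],[[0.9,0,0],[0.015,-0.21,-0.143],0],[[1.08,0,0],[0.018,-0.25,-0.17],0],[[1.26,0,0],[0.02,-0.29,-0.2],0],[[1.44,0,0],[0.023,-0.33,-0.227],0],[[1.62,0,0],[0.026,-0.375,-0.257],0],[[1.8,0,0],[0.03,-0.42,-0.287],0],[[1.98,0,0],[0.032,-0.46,-0.315],0],[[2.16,0,0],[0.034,-0.488,-0.335],0]]' && python3 -m inch '[[[0.18,0,0],[0,0,0],0],[[0.371,0,0],[0,0,0],0],[[0.371,0,0],[0,0,0],0],[[0.371,0,0],[0,0,0],0]]'
python3 -W ignore - <<'E'
from h import *
s=read_state();print(s['t'],s['joints'],s['force'])
print(step([.56,.2,.37],down(-70.2)))
m=camera_model('wrist');print(m)
cv2.imwrite('pics/w1.png',get_image('wrist')[:,:,::-1])
c=cam('wrist');print(pix('wrist',[(.6006,.2129,.035),(.532,.1948,.033)],c))
E
```

```text
t: 1.6
ee_pos: [0.561, 0.1981, 0.3704]
ee_rot: [-47.4, 90.0, -96.8]
force: [0.7, 0.3, -1.3]
opening: 0.0854
t: 2.1
ee_pos: [0.5598, 0.2007, 0.3705]
ee_rot: [-106.1, 90.0, -176.1]
force: [-0.7, -0.0, 0.3]
opening: 0.0854
2.1 [-51.41960175  24.06707485  36.97928252 103.05343132 -16.7360627
  58.45316568 -77.97955983] [-0.70416717 -0.04729706  0.34863755]
(array([ 0.0032, -0.0001,  0.0004]), array([0.0005, 0.    , 0.0007]))
{'fx': 281.2493688422061, 'fy': 281.2493688422061, 'cx': 319.1930424450916, 'cy': 197.3185801035735, 'distortion': array([-0.04950223,  0.        ,  0.        ,  0.        ,  0.        ]), 'eye': array([0.62082333, 0.22305088, 0.33946362]), 'rotation': array([ 1.64943368e+02,  2.03139466e-02, -6.99206870e+01])}
[[321.66707364 143.65825497]
 [315.79676938 206.42463763]]
```

View pics/w1.png

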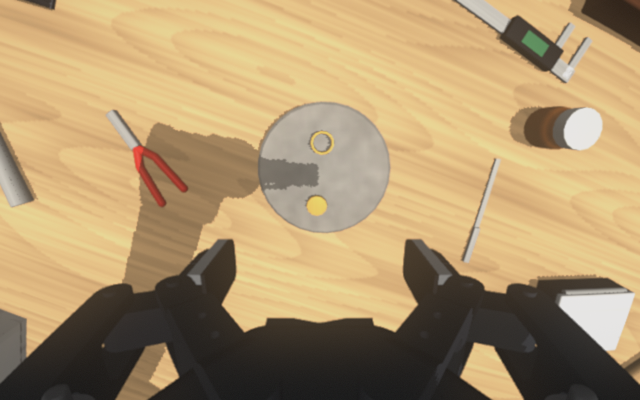

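The ring is at (321,142) in the wrist view against a predicted (322,144), so the calibration agrees. The blank is at (317,206). I'll turn the jaws to 65° world so the camera stays off the lid side, and go above the button.

```bash

python3 -W ignore - <<'E'
from h import *
print(step([.415,-.237,.27],down(65)))
E
```

```text
(array([-2.3569e+00, -4.0000e-04, -1.0000e-04]), array([ 0.1006, -0.2854,  0.3619]))
```

```bash
python3 -m inch '[[[-0.18,0,0],[0.01,-0.025,0.032],0.5],[[-0.36,0,0],[0.02,-0.05,0.064],1],[[-0.54,0,0],[0.025,-0.075,0.096],1],[[-0.72,0,0],[0.03,-0.1,0.128],1],[[-0.9,0,0],[0.035,-0.125,0.16],1],[[-1.08,0,0],[0.04,-0.15,0.192],1],[[-1.26,0,0],[0.05,-0.175,0.224],1],[[-1.44,0,0],[0.06,-0.2,0.256],1],[[-1.62,0,0],[0.07,-0.225,0.288],1],[[-1.8,0,0],[0.08,-0.25,0.32],1],[[-1.98,0,0],[0.09,-0.27,0.343],1],[[-2.16,0,0],[0.1006,-0.2854,0.3619],1]]' && python3 -m inch '[[[-0.1,0,0],[0,0,0],1],[[-0.197,0,0],[0,0,0],1],[[-0.197,0,0],[0,0,0],1],[[-0.197,0,0],[0,0,0],1]]'
python3 -W ignore - <<'E'
from h import *
s=read_state();print(s['t'],s['joints'],s['force'],s['opening'])
print(step([.415,-.237,.27],down(65)))
cv2.imwrite('pics/w2.png',get_image('wrist')[:,:,::-1])
c=cam('wrist');print(pix('wrist',[(.4189,-.2358,.0265)],c), c[2])
E
```

```text
t: 3.65
ee_pos: [0.4135, -0.2381, 0.27]
ee_rot: [-73.6, 90.0, -19.6]
force: [-0.0, -0.1, 0.5]
opening: 0.0004
t: 4.15
ee_pos: [0.4141, -0.2368, 0.2702]
ee_rot: [-63.7, 90.0, 1.2]
force: [-0.7, -0.0, -0.5]
opening: 0.0002
4.15 [ 12.23953025  18.96087094  14.9997056  122.41206975  -7.61881397
  39.45984741  97.17323757] [-0.68200885 -0.00218892 -0.52326807] 0.00018931630600279735
(array([-0.0032,  0.0002,  0.0003]), array([ 0.0002, -0.0009,  0.0002]))
[[322.78180954 212.69000973]] [ 0.3549048  -0.20889805  0.23917579]
```

View pics/w2.png

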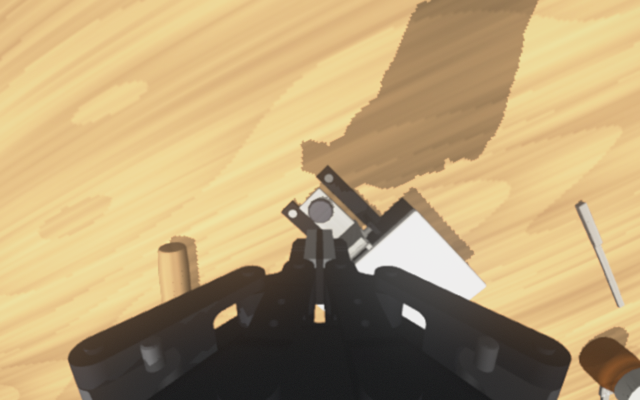

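The button is at (320,210.5) in the wrist view, about 2 mm from the prediction. The closed tips are at (320,235).

```bash
python3 -W ignore - <<'E'
from h import *
c=cam('wrist')
for z in (.024,.029): print(world('wrist',[(320,210.5)],z,c))
b=np.array([.419,-.2365]) 
u=np.array([np.cos(.346),np.sin(.346)])
for z in (.029,): b=(world('wrist',[(320,210.5)],.0265,c)[0,:2]+[.4189,-.2358])/2
print(b, step([*(b-.003*u),.173+.034],down(65)))
E
```

```text
[[ 0.41703328 -0.23736061  0.024     ]]
[[ 0.41558961 -0.23669923  0.029     ]]
[ 0.41760572 -0.23641496] (array([-0.0029,  0.0001,  0.0002]), array([ 0.0632, -0.0009, -0.0004]))
```

```bash
python3 -m inch '[[[0,0,0],[0.03,-0.001,0],1],[[0,0,0],[0.055,-0.001,0],1],[[0,0,0],[0.063,-0.001,0],1],[[0,0,0],[0.063,-0.001,0],1],[[0,0,0],[0.063,-0.001,0],1]]'
for i in 1 ; do python3 -m inch '[[[0,0,0],[0.001,0,0],1],[[0,0,0],[0.002,0,0],1],[[0,0,0],[0.003,0,0],1],[[0,0,0],[0.003,0,0],1]]'; python3 -m inch '[[[0,0,0],[0.001,0,0],1],[[0,0,0],[0.002,0,0],1],[[0,0,0],[0.002,0,0],1]]'; python3 -m inch '[[[0,0,0],[0.001,0,0],1],[[0,0,0],[0.002,0,0],1],[[0,0,0],[0.002,0,0],1]]'; python3 -m inch '[[[0,0,0],[0.001,0,0],1],[[0,0,0],[0.002,0,0],1],[[0,0,0],[0.002,0,0],1]]';done
```

```text
t: 4.82
ee_pos: [0.4154, -0.2374, 0.2079]
ee_rot: [-86.7, 89.9, -21.8]
force: [-0.0, -0.2, -0.4]
opening: -0.0002
t: 5.32
ee_pos: [0.415, -0.2372, 0.204]
ee_rot: [63.2, 90.0, 128.0]
force: [0.1, 0.3, 0.5]
opening: 0.0
t: 5.7
ee_pos: [0.415, -0.2372, 0.2019]
ee_rot: [81.6, 90.0, 146.5]
force: [0.3, -0.2, 0.6]
opening: 0.0
t: 6.08
ee_pos: [0.415, -0.2372, 0.2]
ee_rot: [70.7, 90.0, 135.5]
force: [-0.1, 0.1, -0.4]
opening: 0.0004
t: 6.45
ee_pos: [0.415, -0.2372, 0.1981]
ee_rot: [33.6, 90.0, 98.5]
force: [0.0, 0.2, 0.4]
opening: -0.0
```

```bash
for i in 1 ; do python3 -m inch '[[[0,0,0],[0.001,0,0],1],[[0,0,0],[0.002,0,0],1],[[0,0,0],[0.002,0,0],1]]'; python3 -m inch '[[[0,0,0],[0.001,0,0],1],[[0,0,0],[0.002,0,0],1],[[0,0,0],[0.002,0,0],1]]'; python3 -m inch '[[[0,0,0],[0.001,0,0],1],[[0,0,0],[0.001,0,0],1]]';done | grep -E 'force|pos'
```

```text
ee_pos: [0.415, -0.2372, 0.1961]
force: [-0.2, 0.3, 1.9]
ee_pos: [0.415, -0.2372, 0.194]
force: [-0.5, -0.0, 2.5]
ee_pos: [0.415, -0.2372, 0.193]
force: [-1.0, -0.1, 3.4]
```

```bash
for i in 1 ; do python3 -m inch '[[[0,0,0],[0.001,0,0],1],[[0,0,0],[0.001,0,0],1]]'; python3 -m inch '[[[0,0,0],[0.001,0,0],1],[[0,0,0],[0.001,0,0],1]]';  python3 -m inch '[[[0,0,0],[0.001,0,0],1],[[0,0,0],[0.001,0,0],1]]';done | grep -E 'force|pos'
python3 -c "
from h import *
cv2.imwrite('pics/s1.png',get_image('scene')[:,:,::-1])
print(pix('scene',[(.5055,-.2046,.05)]))"
```

```text
ee_pos: [0.4151, -0.2372, 0.192]
force: [-0.4, -0.5, 2.2]
ee_pos: [0.4151, -0.2372, 0.1911]
force: [-1.5, -0.6, 4.1]
ee_pos: [0.4152, -0.2371, 0.1901]
force: [0.7, 1.3, 4.7]
[[268.00187605 170.03985066]]
```

```bash
python3 -c "
from h import *
cv2.imwrite('pics/s1c.png',cv2.resize(cv2.imread('pics/s1.png')[90:230,180:360],None,fx=3,fy=3))"
```

```text
(no output)
```

View pics/s1c.png

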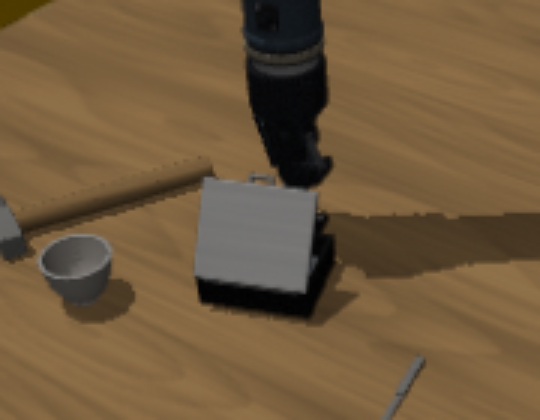

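The picture (crop around (260,235)) shows the lid swinging up off the case, so the latch has released. I'll back off.

```bash
python3 -m inch '[[[0,0,0],[0,0,0],1],[[0,0,0],[-0.01,0,0],1],[[0,0,0],[-0.04,0,0],1],[[0,0,0],[-0.09,0,0],1],[[0,0,0],[-0.14,0,0],1],[[0,0,0],[-0.14,0,0],1],[[0,0,0],[-0.14,0,0],1]]'
python3 -W ignore - <<'E'
from h import *
cv2.imwrite('pics/s2.png',get_image('scene')[:,:,::-1])
cv2.imwrite('pics/t2.png',get_image('top')[:,:,::-1])
a=cv2.resize(cv2.imread('pics/s2.png')[90:230,200:330],None,fx=3,fy=3)
b=cv2.resize(cv2.imread('pics/t2.png')[180:280,360:440],None,fx=4.2,fy=4.2)
cv2.imwrite('pics/z2.png',np.hstack([a,b]))
w=world('wrist',[(0,0)],0)
w2=np.array([.6006,.2129])
print(step([*w2,.28],down(65)))
E
```

```text
t: 9.12
ee_pos: [0.4144, -0.2369, 0.3297]
ee_rot: [82.3, 89.9, 147.1]
force: [-0.3, -0.8, -0.0]
opening: 0.0003
(array([-0.0024, -0.0002, -0.0033]), array([0.0487, 0.0223, 0.4862]))
```

View pics/z2.png

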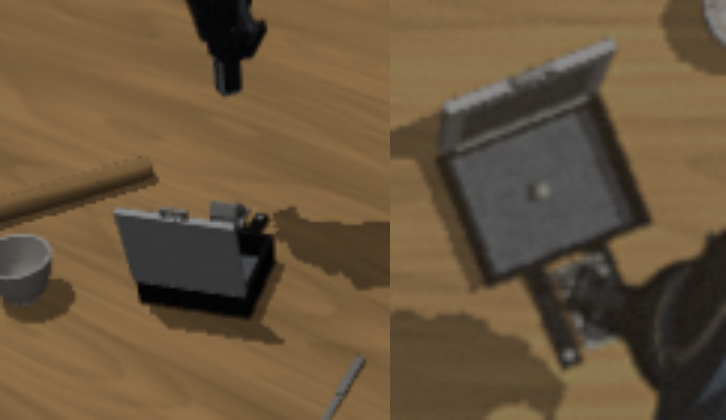

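The lid stands fully open, and the post shows at (540,190) in the right half of the picture. I'll measure the post and move to the ring, opening the jaws on the way.

```bash
python3 -m inch '[[[0,0,0],[0,0.003,0.06],0.5],[[0,0,0],[0,0.006,0.12],0.5],[[0,0,0],[0,0.008,0.18],0.3],[[0,0,0],[0.01,0.011,0.24],0.3],[[0,0,0],[0.02,0.014,0.3],0.3],[[0,0,0],[0.03,0.017,0.36],0.3],[[0,0,0],[0.04,0.02,0.42],0.3],[[0,0,0],[0.049,0.022,0.47],0.3],[[0,0,0],[0.049,0.022,0.486],0.3],[[0,0,0],[0.049,0.022,0.486],0.3],[[0,0,0],[0.049,0.022,0.486],0.3]]'
python3 -W ignore - <<'E'
from h import *
print(world('top',[((150.5)/4.2-.5+360,190.5/4.2-.5+180)],.018))
print(step([.6006,.2129,.28],down(65)))
cv2.imwrite('pics/w3.png',get_image('wrist')[:,:,::-1])
i=get_image('wrist')
c=cam('wrist');p=pix('wrist',[(.6006,.2129,.035)],c)[0];print(p)
x,y=(p-[60,60]).astype(int);print(x,y)
cv2.imwrite('pics/w3c.png',cv2.resize(i[y:y+120,x:x+120,::-1],None,fx=4,fy=4,interpolation=cv2.INTER_CUBIC))
E
```

```text
t: 10.6
ee_pos: [0.6014, 0.2097, 0.2807]
ee_rot: [170.1, 89.9, -125.2]
force: [0.1, -0.3, -0.5]
opening: 0.0594
[[ 0.50452286 -0.20433127  0.018     ]]
(array([-0.0053, -0.0021, -0.0004]), array([0.0007, 0.0021, 0.0025]))
[322.5053479  204.50091492]
262 144
```

View pics/w3c.png

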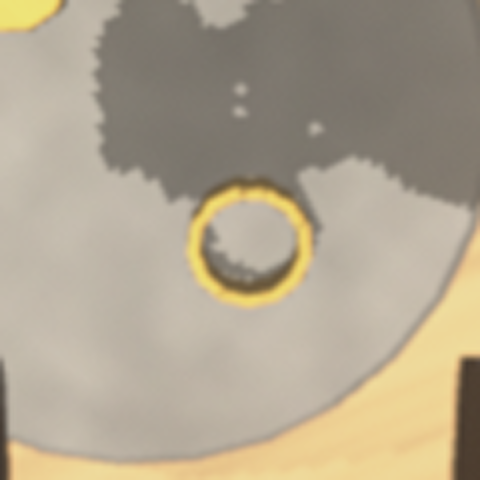

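The ring's rim centre in the crop is (251,244), which is full-image (324.4,204.6). The blank is at the upper left, well clear.

```bash
python3 -W ignore - <<'E'
from h import *
# pose at picture may differ little; eye now
w=world('wrist',[(324.4,204.6)],.035)[0]; print(w)
m=(w[:2]+[.6006,.2129])/2
print(m,step([*m,.199],down(65)))
E
```

```text
[0.60131806 0.21423265 0.035     ]
[0.60095903 0.21356632] (array([-0.0054, -0.0009,  0.0002]), array([0.0823, 0.0021, 0.0032]))
```

```bash
python3 -m inch '[[[-0.005,0,0],[0.02,0.002,0.003],0.3],[[-0.005,0,0],[0.045,0.002,0.003],0.4],[[-0.005,0,0],[0.065,0.002,0.003],0.4],[[-0.005,0,0],[0.075,0.002,0.003],0.4],[[-0.005,0,0],[0.081,0.002,0.003],0.4],[[-0.005,0,0],[0.081,0.002,0.003],0.4]]'
python3 -m inch '[[[0,0,0],[0,0,0],0.55],[[0,0,0],[0,0,0],0.65],[[0,0,0],[0,0,0],0.75],[[0,0,0],[0,0,0],0.8],[[0,0,0],[0,0,0],0.8]]'
```

```text
t: 11.45
ee_pos: [0.6011, 0.2157, 0.2]
ee_rot: [7.3, 90.0, 72.4]
force: [0.4, 1.1, 0.2]
opening: 0.0513
t: 12.08
ee_pos: [0.6013, 0.2158, 0.2011]
ee_rot: [-37.1, 89.9, 28.0]
force: [-1.5, -0.7, 5.5]
opening: 0.0221
```

```bash
python3 -W ignore - <<'E'
from h import *
s=read_state();print(s['ee_pos'],s['force'],s['opening'])
i=get_image('wrist');print(read_state()['opening'])
cv2.imwrite('pics/w4c.png',cv2.resize(i[150:290,240:400,::-1],None,fx=4,fy=4,interpolation=cv2.INTER_CUBIC))
E
```

```text
[0.60129957 0.2157525  0.20111647] [-1.54678583 -0.69446564  5.52038802] 0.02214968413238421
0.021703309296050143
```

View pics/w4c.png

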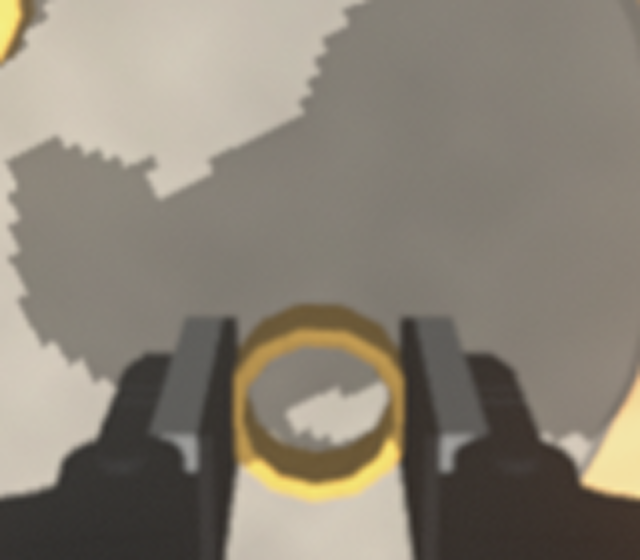

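The ring sits squarely between the pads: rim centre (318,400) in the crop, pads at 235 and 402. I'll lift it and carry it to the case.

```bash
python3 -m inch '[[[0,0,0],[-0.004,0,0],0.8],[[0,0,0],[-0.02,0,0],0.8],[[0,0,0],[-0.05,0,0],0.8],[[0,0,0],[-0.09,0,0],0.8],[[0,0,0],[-0.09,0,0],0.8]]'
python3 -W ignore - <<'E'
from h import *
s=read_state();print(s['ee_pos'],s['force'],s['opening'])
print(step([.485,-.19,.29],down(65)))
E
```

```text
t: 12.75
ee_pos: [0.6023, 0.216, 0.2947]
ee_rot: [-41.4, 89.5, 23.7]
force: [-0.2, 0.7, -0.8]
opening: 0.0222
[0.60232694 0.21604008 0.29473029] [-0.2367672   0.67439574 -0.80329263] 0.022240656711262657
(array([0.0024, 0.0063, 0.0056]), array([ 0.0024, -0.0643, -0.4178]))
```

```bash
python3 -m inch '[[[0,0,0],[-0.03,-0.008,-0.04],0.8],[[0,0,0],[-0.045,-0.016,-0.1],0.8],[[0,0,0],[-0.045,-0.025,-0.16],0.8],[[0,0,0],[-0.045,-0.034,-0.22],0.8],[[0,0,0],[-0.045,-0.043,-0.28],0.8],[[0,0,0],[-0.045,-0.052,-0.34],0.8],[[0,0,0],[-0.045,-0.06,-0.39],0.8],[[0,0,0],[-0.045,-0.0643,-0.418],0.8],[[0,0,0],[-0.045,-0.0643,-0.418],0.8],[[0,0,0],[-0.045,-0.0643,-0.418],0.8]]'
python3 -W ignore - <<'E'
from h import *
s=read_state();print(s['ee_pos'],s['joints'],s['opening'])
print(step([.5045,-.205,.30],down(65)))
c=cam('wrist');i=get_image('wrist');cv2.imwrite('pics/w5.png',i[:,:,::-1])
p=pix('wrist',[(.5055,-.2046,.018),(.504,-.205,.018)],c);print(p,s['ee_pos'])
x,y=170,80
cv2.imwrite('pics/w5c.png',cv2.resize(i[y:y+200,x:x+260,::-1],None,fx=3,fy=3,interpolation=cv2.INTER_CUBIC))
E
```

```text
t: 14.0
ee_pos: [0.4839, -0.1895, 0.3349]
ee_rot: [37.6, 89.9, 102.9]
force: [0.9, 0.5, 0.9]
opening: 0.0221
[ 0.48393466 -0.18952804  0.33489953] [  5.42957101  16.95126742  13.7267519  113.83539874  -5.2597702
  49.82013216  87.2017126 ] 0.02208172030492629
(array([ 0.0038,  0.0008, -0.0006]), array([ 0.0349, -0.0252, -0.0055]))
[[314.63297645 211.247614  ]
 [313.69874549 210.17700249]] [ 0.48393466 -0.18952804  0.33489953]
```

View pics/w5c.png

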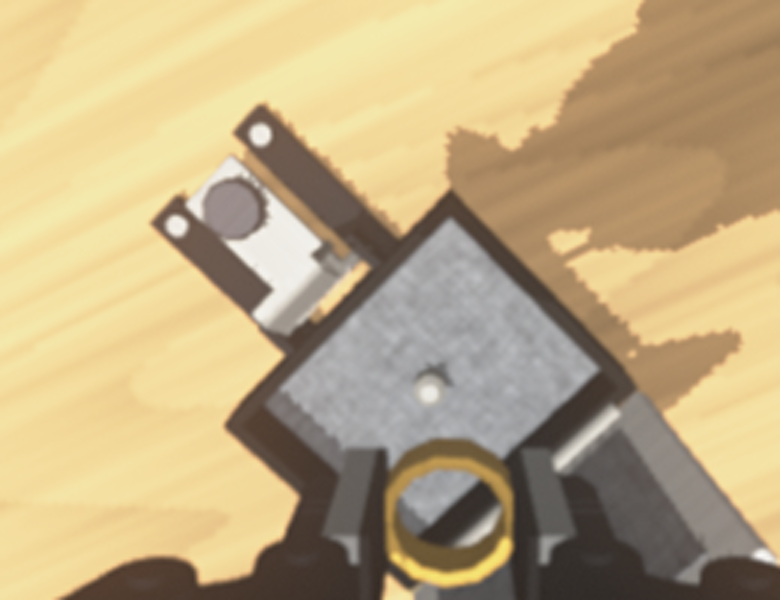

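The post top is at (429,392) in the crop, full-image (312.8,210.3). The ring's top rim is centred near (449,518) and is held level.

```bash
python3 -W ignore - <<'E'
from h import *
c=cam('wrist')
w=world('wrist',[(429.5/3-.5+170,392.5/3-.5+80)],.018,c)[0]
for v in (510,518,526): print(world('wrist',[(449.5/3-.5+170,v/3-.5+80)],read_state()['ee_pos'][2]-.166,c)[0]-read_state()['ee_pos'])
print(w)
t=(w[:2]*2+[.5045,-.2043])/3
print(t,step([*t,.23],down(65)),step([*t,.19],down(65)))
E
```

```text
[-0.00108564  0.00072806 -0.166     ]
[ 3.04841166e-04  9.09183012e-05 -1.66000000e-01]
[ 0.00170355 -0.00055    -0.166     ]
[ 0.50393367 -0.2056606   0.018     ]
[ 0.50412245 -0.20520707] (array([ 0.0049,  0.0007, -0.0006]), array([ 0.1049, -0.025 , -0.0063])) (array([ 0.0049,  0.0007, -0.0006]), array([ 0.1449, -0.025 , -0.0064]))
```

```bash
python3 -m inch '[[[0.005,0,0],[0.01,-0.025,-0.0063],0.8],[[0.005,0,0],[0.06,-0.025,-0.0063],0.8],[[0.005,0,0],[0.105,-0.025,-0.0063],0.8],[[0.005,0,0],[0.125,-0.025,-0.0063],0.8],[[0.005,0,0],[0.137,-0.025,-0.0063],0.8],[[0.005,0,0],[0.137,-0.025,-0.0063],0.8],[[0.005,0,0],[0.137,-0.025,-0.0063],0.8]]'
python3 -W ignore - <<'E'
from h import *
s=read_state();print(s['ee_pos'],s['force'])
print(step([.5041,-.2053,.182],down(65)))
i=get_image('wrist')
cv2.imwrite('pics/w6c.png',cv2.resize(i[150:300,220:420,::-1],None,fx=3.5,fy=3.5,interpolation=cv2.INTER_CUBIC))
E
```

```text
t: 14.92
ee_pos: [0.5043, -0.2067, 0.199]
ee_rot: [-75.8, 89.9, -10.9]
force: [0.4, -0.3, -0.0]
opening: 0.022
[ 0.50431596 -0.20670277  0.19899042] [ 0.38946328 -0.27975135 -0.0241476 ]
(array([-0.0019,  0.0005,  0.0018]), array([0.017 , 0.0008, 0.0012]))
```

View pics/w6c.png

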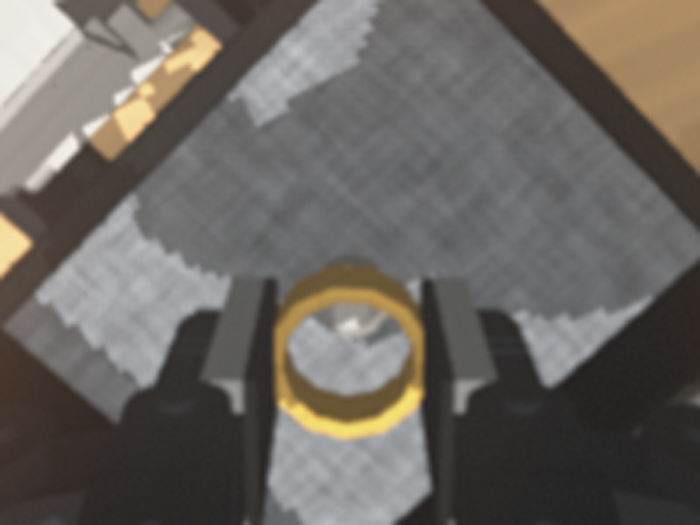

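The post is visible through the ring at about (350,320) in the crop. I'll check the alignment numerically.

```bash
python3 -W ignore - <<'E'
from h import *
c=cam('wrist');p=read_state()['ee_pos']
f=lambda P:((pix('wrist',[P],c)[0]-[220,150]+.5)*3.5).round(1)
print('post est',f((.5039,-.2057,.018)),'axis z.018',f((p[0],p[1],.018)),'ring top',f((p[0],p[1],p[2]-.166)),'ring bottom',f((p[0],p[1],p[2]-.176)))
print(world('wrist',[(350/3.5-.5+220,320/3.5-.5+150)],.018,c)-p)
E
```

```text
post est [353.7 309.9] axis z.018 [348.6 314.4] ring top [348.5 355.1] ring bottom [348.5 327.3]
[[ 0.0010009  -0.00020572 -0.18110952]]
```

Aligned to about 1 mm. I'll lower it gently.

```bash
python3 -m inch '[[[0,0,0],[0.003,0,0.0005],0.8],[[0,0,0],[0.006,0,0.0005],0.8],[[0,0,0],[0.009,0,0.0005],0.8],[[0,0,0],[0.009,0,0.0005],0.8]]'; python3 -m inch '[[[0,0,0],[0.002,0,0],0.8],[[0,0,0],[0.004,0,0],0.8],[[0,0,0],[0.0055,0,0],0.8],[[0,0,0],[0.0055,0,0],0.8]]'
```

```text
t: 15.48
ee_pos: [0.5038, -0.2064, 0.1887]
ee_rot: [90.6, 90.0, 155.5]
force: [-0.3, 0.5, -0.5]
opening: 0.0218
t: 15.98
ee_pos: [0.5039, -0.2064, 0.1834]
ee_rot: [88.0, 90.0, 152.8]
force: [0.4, -0.1, -0.3]
opening: 0.0216
```

```bash
python3 -m inch '[[[0,0,0],[0.001,0,0],0.8],[[0,0,0],[0.001,0,0],0.8]]'; python3 -m inch '[[[0,0,0],[0,0,0],0.65],[[0,0,0],[0,0,0],0.6],[[0,0,0],[0,0,0],0.6],[[0,0,0],[0,0,0],0.6]]'
python3 -W ignore - <<'E'
from h import *
i=get_image('wrist')
cv2.imwrite('pics/w7c.png',cv2.resize(i[150:300,220:420,::-1],None,fx=3.5,fy=3.5,interpolation=cv2.INTER_CUBIC))
E
```

```text
t: 16.23
ee_pos: [0.5039, -0.2064, 0.1825]
ee_rot: [64.8, 90.0, 129.7]
force: [-0.2, 0.4, -1.0]
opening: 0.022
t: 16.73
ee_pos: [0.5039, -0.2064, 0.1826]
ee_rot: [-6.9, 90.0, 58.0]
force: [0.0, 0.3, -0.1]
opening: 0.0341
```

View pics/w7c.png

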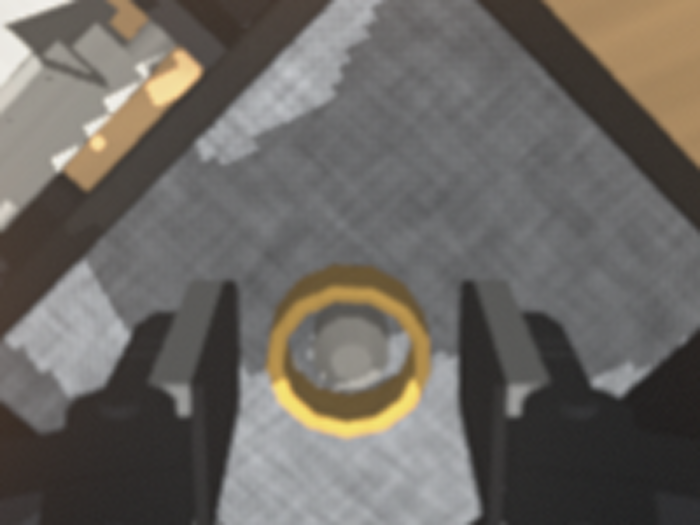

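The ring lies over the post, released: rim at (350,360), post visible inside it near (350,350). I'll lift off, close the jaws, turn the jaws along the case's y axis (camera behind) and go behind the lid.

```bash
python3 -m inch '[[[0,0,0],[-0.01,0,0],0.6],[[0,0,0],[-0.04,0,0],0.6],[[0,0,0],[-0.09,0,0],0.6],[[0,0,0],[-0.14,0,0],1],[[0,0,0],[-0.18,0,0],1],[[0,0,0],[-0.18,0,0],1]]' | grep pos
python3 -W ignore - <<'E'
from h import *
C=np.array([.5039,-.2055]);u=np.array([np.cos(.346),np.sin(.346)])
print(world('top',[(447,181)],.05))
print(step([*(C+.12*u),.365],down(-70.2)))
E
```

```text
ee_pos: [0.5046, -0.2069, 0.3667]
[[ 0.61600481 -0.34224774  0.05      ]]
(array([2.357e+00, 1.040e-02, 2.000e-03]), array([ 0.0025, -0.0836,  0.0858]))
```

```bash
python3 -m inch '[[[0.18,0,0],[0,-0.01,0.01],1],[[0.36,0,0],[0,-0.02,0.02],1],[[0.54,0,0],[0,-0.03,0.03],1],[[0.72,0,0],[0,-0.04,0.04],1],[[0.9,0,0],[0,-0.05,0.05],1],[[1.08,0,0],[0,-0.06,0.06],1],[[1.26,0,0],[0,-0.07,0.07],1],[[1.44,0,0],[0,-0.08,0.08],1],[[1.62,0,0],[0,-0.0836,0.0858],1],[[1.8,0,0],[0,-0.0836,0.0858],1],[[1.98,0,0],[0,-0.0836,0.0858],1],[[2.16,0,0],[0,-0.0836,0.0858],1]]' | grep pos;  python3 -m inch '[[[0.1,0,0],[0,0,0],1],[[0.197,0,0],[0,0,0],1],[[0.197,0,0],[0,0,0],1],[[0.197,0,0],[0,0,0],1]]' | grep pos
python3 -W ignore - <<'E'
from h import *
C=np.array([.5039,-.2055]);u=np.array([np.cos(.346),np.sin(.346)])
s=read_state();print(s['t'],s['joints'],s['force'],s['opening'])
print(step([*(C+.12*u),.173+.106],down(-70.2)))
E
```

```text
ee_pos: [0.6156, -0.164, 0.3615]
ee_pos: [0.6159, -0.1641, 0.3621]
19.525 [-19.34324801  30.72442919  44.00151908  97.87495419 -23.87397128
  61.25228503 -37.71005503] [-0.02203949  0.27152613  1.03333157] 0.0006322862056305988
(array([ 0.0017, -0.0006,  0.0008]), array([0.0831, 0.0007, 0.001 ]))
```

```bash
python3 -m inch '[[[0,0,0],[0.03,0,0],1],[[0,0,0],[0.065,0,0],1],[[0,0,0],[0.083,0,0],1],[[0,0,0],[0.083,-0.015,0],1],[[0,0,0],[0.083,-0.03,0],1],[[0,0,0],[0.083,-0.033,0],1],[[0,0,0],[0.083,-0.036,0],1],[[0,0,0],[0.083,-0.038,0],1],[[0,0,0],[0.083,-0.040,0],1],[[0,0,0],[0.083,-0.042,0],1],[[0,0,0],[0.083,-0.044,0],1]]' | grep -E 'pos|force'
python3 -m inch '[[[0,0,0],[0,-0.002,0],1],[[0,0,0],[0,-0.004,0],1],[[0,0,0],[0,-0.006,0],1],[[0,0,0],[0,-0.008,0],1],[[0,0,0],[0,-0.01,0],1]]' | grep -E 'pos|force'
```

```text
ee_pos: [0.5749, -0.179, 0.2797]
force: [1.9, 0.5, 1.6]
ee_pos: [0.5651, -0.1826, 0.2796]
force: [1.9, 1.1, 1.2]
```

```bash
python3 -m inch '[[[0,0,0],[0,-0.004,0],1],[[0,0,0],[0,-0.008,0],1],[[0,0,0],[0,-0.012,0],1],[[0,0,0],[0,-0.016,0],1],[[0,0,0],[0,-0.02,0],1],[[0,0,0],[0,-0.024,0],1],[[0,0,0],[0,-0.028,0],1],[[0,0,0],[0,-0.032,0],1],[[0,0,0],[0,-0.036,0],1],[[0,0,0],[0,-0.04,0],1],[[0,0,0],[0,-0.044,0],1],[[0,0,0],[0,-0.046,0],1]]' | grep -E 'pos|force'
python3 -c "
import numpy as np
from h import *
p=read_state()['ee_pos'];print((p[:2]-[.5039,-.2055])@[.941,.339],(p[:2]-[.5039,-.2055])@[-.339,.941],p[2]-.173)"
```

```text
ee_pos: [0.5217, -0.1983, 0.2796]
force: [2.0, -0.2, -0.1]
0.01916709364877789 0.000754182383440494 0.10659331350483031
```

```bash
python3 -m inch '[[[0,0,0],[0.0035,-0.005,0],1],[[0,0,0],[0.0072,-0.01,0],1],[[0,0,0],[0.011,-0.0148,0],1],[[0,0,0],[0.015,-0.0192,0],1],[[0,0,0],[0.0195,-0.0234,0],1],[[0,0,0],[0.024,-0.0272,0],1],[[0,0,0],[0.029,-0.0308,0],1],[[0,0,0],[0.034,-0.0338,0],1],[[0,0,0],[0.0378,-0.0356,0],1],[[0,0,0],[0.0414,-0.0372,0],1],[[0,0,0],[0.045,-0.0387,0],1],[[0,0,0],[0.048,-0.04,0],1]]' | grep -E 'pos|force'
python3 -c "
import numpy as np
from h import *
p=read_state()['ee_pos'];print((p[:2]-[.5039,-.2055])@[.941,.339],(p[:2]-[.5039,-.2055])@[-.339,.941],p[2]-.173)"
```

```text
ee_pos: [0.4843, -0.2117, 0.2313]
force: [0.2, -1.4, 3.1]
-0.02049538502409555 0.0008194838313148715 0.0583416326944636
```

```bash
python3 -m inch '[[[0,0,0],[0.002,-0.001,0],1],[[0,0,0],[0.004,-0.002,0],1],[[0,0,0],[0.005,-0.002,0],1],[[0,0,0],[0.006,-0.002,0],1],[[0,0,0],[0.007,-0.002,0],1],[[0,0,0],[0.007,-0.002,0],1]]' | grep -E 'pos|force'
for i in 1 2 3; do python3 -m inch '[[[0,0,0],[0.0005,0,0],1],[[0,0,0],[0.001,0,0],1],[[0,0,0],[0.001,0,0],1]]' | grep -E 'pos|force'; done
```

```text
ee_pos: [0.4824, -0.2124, 0.2246]
force: [0.6, -0.1, 2.8]
ee_pos: [0.4824, -0.2125, 0.2238]
force: [1.3, -0.2, 5.3]
ee_pos: [0.4822, -0.2126, 0.223]
force: [-1.6, 0.4, 7.0]
ee_pos: [0.4821, -0.2127, 0.2222]
force: [-0.9, -0.3, 9.7]
```

```bash
for i in 1 2 3 4; do python3 -m inch '[[[0,0,0],[0.0005,0,0],1],[[0,0,0],[0.001,0,0],1],[[0,0,0],[0.001,0,0],1]]' | grep -E 'pos|force'; done
```

```text
ee_pos: [0.4821, -0.2128, 0.2215]
force: [-2.4, 0.8, 12.1]
ee_pos: [0.482, -0.2129, 0.2207]
force: [-2.1, 0.9, 15.2]
ee_pos: [0.4817, -0.2128, 0.2188]
force: [-1.6, 0.2, 4.2]
ee_pos: [0.4822, -0.2123, 0.2173]
force: [-0.2, -0.8, 1.4]
```

```bash
for i in 1 2 3; do python3 -m inch '[[[0,0,0],[0.0005,0,0],1],[[0,0,0],[0.001,0,0],1],[[0,0,0],[0.001,0,0],1]]' | grep -E 'pos|force'; done
```

```text
ee_pos: [0.4827, -0.212, 0.2164]
force: [-0.1, 0.3, 0.1]
ee_pos: [0.4826, -0.2122, 0.2157]
force: [-0.1, 1.0, 3.5]
ee_pos: [0.4825, -0.2123, 0.2151]
force: [-1.8, 2.2, 10.2]
```

```bash
python3 -m inch '[[[0,0,0],[0.0003,0,0],1],[[0,0,0],[0.0006,0,0],1],[[0,0,0],[0.0006,0,0],1]]' | grep -E 'pos|force'
```

```text
ee_pos: [0.4825, -0.2124, 0.2148]
force: [-2.5, 2.8, 12.6]
```

The stiffness is about 7–8 N/mm at shut height, so that is the seal. I'll let go and check.

```bash
python3 -m inch '[[[0,0,0],[-0.003,0,0],1],[[0,0,0],[-0.006,0,0],1],[[0,0,0],[-0.01,0,0],1],[[0,0,0],[-0.03,0,0],1],[[0,0,0],[-0.07,0,0],1],[[0,0,0],[-0.13,0.03,0],1],[[0,0,0],[-0.18,0.08,0],1],[[0,0,0],[-0.2,0.13,0],1],[[0,0,0],[-0.2,0.16,0],1],[[0,0,0],[-0.2,0.16,0],1],[[0,0,0],[-0.2,0.16,0],1]]'
python3 -W ignore - <<'E'
from h import *
a=get_image('scene');b=get_image('top')
A=cv2.resize(a[130:220,220:320,::-1],None,fx=3.8,fy=3.8,interpolation=cv2.INTER_CUBIC)
B=cv2.resize(b[190:275,355:440,::-1],(342,342),interpolation=cv2.INTER_CUBIC)
cv2.imwrite('pics/z9.png',np.hstack([A,B]))
i=cv2.imread('pics/top0.png')[195:275,355:435].astype(int)
# difference between the first top view (latched) and now, lid region
d=abs(i-b[195:275,355:435,::-1]).max(2);print((d>40).sum(),d.mean())
C=np.array([.5039,-.2055]);u=np.array([.941,.339])
E
```

```text
t: 30.78
ee_pos: [0.6321, -0.1589, 0.4134]
ee_rot: [-97.2, 89.9, -167.5]
force: [-0.3, -0.6, 0.5]
opening: 0.0
2888 39.11359375
```

View pics/z9.png

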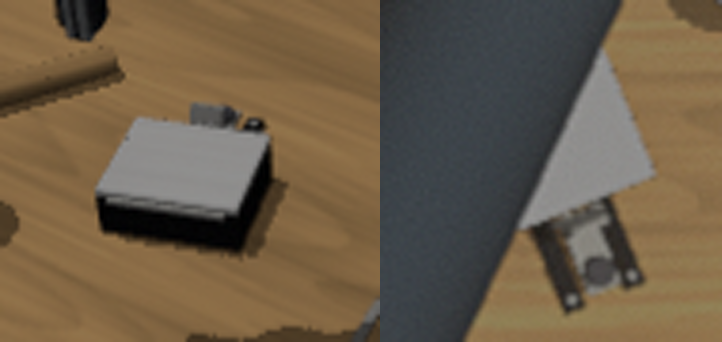

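The lid lies flat on the case with nothing touching it. To tell latched (0.01) from half caught (0.04), I'll compare it with the starting scene view.

```bash
python3 -W ignore - <<'E'
from h import *
g=lambda i:cv2.cvtColor(i,cv2.COLOR_BGR2GRAY).astype(np.float32)
a=g(cv2.imread('pics/scene0.png'));b=g(get_image('scene')[:,:,::-1])
C=np.array([.5039,-.2055,0])
def P(al,y):
    r=R.from_euler('z',.346); L=np.array([.045-.093*np.cos(al)+.008*np.sin(al),y,.034+.093*np.sin(al)+.008*np.cos(al)])
    return pix('scene',[r.apply(L)+C])[0]
for al in (.01,.04): print(al,P(al,.05),P(al,0),P(al,-.05))
# vertical position of lid front edge (light->dark) along columns, sub-pixel
for y in (.045,.035,-.03,-.04,-.048):
    u,v=P(.02,y); u=int(round(u)); v=int(v)
    print(u,v,a[v-5:v+6,u].astype(int),b[v-5:v+6,u].astype(int))
E
```

```text
0.01 [289.78986493 164.14712325] [273.4575675 161.9124107] [257.41330464 159.72746375]
0.04 [289.71578497 163.43816737] [273.35383344 161.20538921] [257.28111839 159.02267901]
288 163 [100 101  98  60  14  12  54 111 133 134 134] [106 107 103  63  14  13  57 117 140 141 141]
285 163 [101 108 104  57  48  16  69 134 133 134 134] [108 113 109  60  50  18  72 141 140 142 141]
264 160 [107 108 108 105 104 107 114 133 132 135 135] [112 114 115 111 110 112 120 140 139 142 142]
261 159 [107 108 108 105 105 107 108 116 132 133 136] [113 115 114 111 111 113 114 121 139 139 143]
258 159 [109 108 106 106 108 107 109 127 131 135 135] [115 114 113 112 115 114 114 134 138 141 142]
```

The edge profiles match the starting (latched) view to within the noise. A lid hanging at 0.04 would show a 0.7 px shift. Handing in.

```bash
python3 -c "
from bench import *
print(sign_off(), read_state()['t'])"
```

```text
the job is handed in; nothing more can be done
the job is handed in; nothing more can be done
```

The job is handed in: the ring is over the post in the case, and the lid is shut and appears fully latched. The robot's clock showed about 31 s of the allowed 72 s.

- **Opening:** I felt for the button, which gave way at about 4–5 N, and the lid popped fully open.
- **Ring:** I set it over the post and released it about 0.5 mm above the floor by my estimate. A close picture showed it nearly centred. I could not look at it again once the lid was shut.
- **Closing:** I swung the lid over from behind and pressed it down. The force peaked at about 15 N as the catch rode the hook (the task text said up to 12 N at the marked point; the limit is 22 N). It then dropped to near zero and rose again at the seal to 12.6 N, where I let go.
- **Last checks:** After I let go and backed away, the lid stayed flat. Its front edge matched the starting latched picture, where a half-caught lid would sit about 0.7 px off. The arm was clear of everything.
- **Not checked:** I made no separate check that the other items stayed put, though I felt no contact with any of them.

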